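Level the drying slab with a wedge

TASK

The plaster drying slab is low at the corner with the short steel leg. Take the wooden wedge, slide it thin end first along the bench under that leg and ease it in gently until the bubble of the level on the slab rests between the two black lines, then let go and leave the wedge there carrying the corner. Do not touch the slab itself, do not ram the wedge, and leave the sanding block, the clay medallion and the brush where they lie.

Things in the scene. Friction and masses are not known exactly. Their poses are not given: they have to be found in the camera images.
- wedge: Loose wooden wedge, 156 long, 34 wide, about 0.13 kg. Origin: centre of its underside; x points to the thin end (tip at x = +78), z up. The ramp rises evenly from 3 thick at the tip to 29 thick at x = -52 (1 in 5); behind it, from x = -52 to -78, is the upright grip block at the heel, 26 long, 34 wide, its top 58 above the bench.
- wedge_grip (a point): Middle of the wedge's grip block, in wedge frame x = -65, y = 0, z = 43; the block is 34 wide across the wedge (y), 26 along it (x) and reaches from the bench to z = 58.
- stand: Fixed dark steel pivot stand on the bench: base strip 50 x 270 x 8 and two posts 58 high at y = +-122. Origin: centre of its underside on the bench. Its y axis is parallel to the slab's pivot axle, which lies 45 above the bench over the origin; its -x side is the side of the slab's low corner.
- slab: White plaster slab 200 x 200 x 20, hidden mass 0.8 to 1.7 kg, tipping on the axle; a diamond, its corners on its x and y directions. Origin on the axle, 45 above the bench; axes as the stand's when level. Centre at x = -40, underside z = 6, top z = 26 (71 above the bench when level). Two clay discs fixed on it reach 80 above the bench. It tips from 0.065 rad low (start) to 0.02 rad past level.
- low_corner (a point): Tip of the slab's low corner on its top face, slab frame x = -181, y = 0. The slab's weight presses this corner down with 2 to 4.5 N at the leg, so the pushed-in wedge stays put when let go; easing it in takes a push of some 5 to 20 N along the bench. 0.02 rad past level the slab binds on a stop; pushing on then jams the wedge.
- leg_root (a point): Where the steel leg leaves the slab's underside, slab frame x = -155, y = 0, z = 6. The leg ends below in a round cross bar, 12 thick and 28 wide along y; the wedge goes in under it, moving towards the stand's +x. Leg length varies by 8 mm and is not measured: the bar's underside is 15 to 23 above the bench with the slab level, 5 to 13 at the start.
- level (a point): Underside centre of the spirit level fixed on the slab's middle, along slab x: aluminium bar 136 x 30 with a dark green vial on top, about 24 high in all. Two black lines ring the vial, 26 apart inside; the white bubble is 20 long, so it lies between the lines within 3 mm of the middle.
- bubble (a joint): Offset of the white bubble from the middle of the level in m: 0 = level, positive = towards the slab's +x (its high side), 0.039 at the start. It moves 0.6 m per rad of tilt, about 0.75 mm for each mm that the wedge is pushed in once it bears on the leg.
- sanding_block: Bystander: wooden sanding block 100 x 55 x 26 lying loose; origin centre of its underside.
- medallion: Bystander: round clay medallion, 84 across, 10 thick, lying loose; origin centre of its underside.
- brush: Bystander: flat brush about 0.2 m long lying loose along its x axis; origin on its underside.
There are look-alikes about, which are no part of the job. Leave any orange or turquoise look-alike of the wedge alone.

How it is judged (in metres and radians):
On the way:
1. the wedge bears under the leg while the slab is still out of level (contact force between wedge and slab above 0.5 N and value of joint bubble above 0.007 m), for 0.1 s.
At the end, for the whole second after the job is handed in: The bubble is within 3.3 mm of the middle (between the lines), the wedge lies flat on the bench at rest and carries the leg (over 1 N); the robot has let go (value of joint bubble between -0.0033 and 0.0033 m and contact force between wedge and slab above 1 N and angle between wedge's own z axis and vertical below 0.08 rad and linear speed of wedge below 0.01 m/s); the robot touches nothing.
It fails at once if the wedge is rammed: more than 20 N between wedge and slab or its leg (contact force between wedge and slab above 20 N).
It fails at once if the robot touches the slab (over 2 N) (contact force between any of the arm, the fingers and slab above 2 N).
It fails at once if the sanding block is moved more than 20 mm (distance of sanding_block from where it was at the start of the episode above 0.02 m).
It fails at once if the medallion is moved more than 20 mm (distance of medallion from where it was at the start of the episode above 0.02 m).
It fails at once if the brush is moved more than 20 mm (distance of brush from where it was at the start of the episode above 0.02 m).
It also fails if it takes over 64 s, if anything falls off the work surface, if the arm or the gripper's body presses on something with over 40 N, if the wrist force passes 120 N, or if a joint passes its speed limit or range.

ROBOT

A 7-joint arm with a two-finger parallel gripper is mounted at the origin on the work surface. World frame = base frame: x ahead of the robot, y to its left, z up, the work surface at z = 0. Lengths are in mm, angles in rad, forces in N, time in s.
With the tool pointing down it reaches from about 425 to 875 mm from the base axis. Payload 4.7 kg.
Tool frame: the origin (TCP) lies on the centre line of the jaws, within the pads' length; the fingertips stand 11 mm ahead of it and the grasp point (between the pads) lies 8 mm behind it; z points along the fingers, y is the line along which they close (so a half turn about z gives the same grasp; the last joint's range is limited). The gripper opens to 87 mm and grips with 3 to 60 N. Pads are 19 mm wide; open, the fingers measure 117 mm over their backs; the gripper's body (75 mm by 190 mm) begins 51 mm behind the grasp point.
Start: joints at [-1.147, 0.321, -0.07, 1.45, 0.023, 1.371, -0.057], TCP at [259.005, 596.189, 233.587] pointing down, gripper open.
Joint ranges: [-2.86, 2.86], [-0.3, 2.09], [-1.38, 1.24], [0.06, 2.45], [-1.56, 4.7], [0.09, 2.05], [-2.69, 2.69]. Speed limits (rad/s): [2.57, 2.57, 3.14, 3.14, 3.14, 3.14, 3.14].

INTERFACE

Orientations are given as a 3x3 rotation matrix whose columns are the frame's x, y, z axes.
In Python, from cell import arm, grab_frame, camera_params, sign_off gives the robot as it stands.
- The arm moves only by the shell command python3 -m jog 'ROWS' [OPENING] [FORCE]. ROWS is JSON, a list of rows, each a list of 4 numbers: the shift along the tool's x, y, z in mm, then the turn about the tool's z in degrees. A call has 1 to 20 rows; each row is the pose to reach, as a shift and turn from the pose commanded when the call began, along the tool's axes at that moment; what a row does not reach only later rows make up. A row lasts 1/8 s, in which the tool goes at most 62.5 mm and 10.7 degrees, less where a joint would pass 70% of its speed; a pose out of reach is approached as far as the arm can. A call with a gripper value outside its range is refused whole. OPENING is the finger opening in mm, from 0 to 87, set as the call begins (- or left out, the last holds). The fingers move at their own pace and stop on an object; FORCE is the grip in N (left out, the last holds). Time passes only in rows, so rows that repeat a pose let the fingers close. It gives the time, the measured TCP pose, the force, the opening and the grip force at its end, in the units of the state.
- arm.get_obs(): the state, without advancing time (a new reading comes with each control period).
- grab_frame(name): name is "side" or "top" or "wrist"; returns (picture, depth): 384x512x3 uint8, blue, green, red; 384x512 float32, mm along the optical axis (not along the pixel's ray), 0 where there is no reading.
- camera_params(name): a dict with "fx", "fy", "cx", "cy" (pixels), "k1" (the pictures are not rectified: a ray, as slopes to the right and down, at radius r is drawn at 1 + k1 r^2 times it, then the intrinsics apply), "eye" and "attitude" of the camera in the world. Camera axes: x right, y up, looking along -z (the intrinsics and any distortion apply to the point x, -y, -z); pixel columns grow to the right and rows downward; lengths in mm; the calibration is good to about 2 mm. A picture is of the moment at which its call begins: read the wrist's pose just before it. camera_params takes no time and is no camera call; for the wrist camera it gives the pose at the moment of the call.
- sign_off(): hands the job in; it is judged then, once.
The state is a dict: "t": time; "joints": joint angles; "joint_velocities": joint speeds; "tau": joint torques, N m; "position": TCP position; "ee_rot": TCP orientation; "wrist_force": force on the tool from outside, world axes, zero at the start; "moment": the same for the moment, N m; "finger_gap": opening from 0.0 (shut) to 1.0 (fully open); "grasp_force": force on a finger pad.
Only numpy, scipy, OpenCV 4.12 (cv2) and the standard library are available. Lean on these libraries where they do the work, as an engineer would, in place of code of your own. Each camera call takes 0.05 s, during which the arm holds its last target. There are 200 camera calls.

## Working session

There is one attempt and no reset: what is moved stays moved. The work goes in short steps, Python scripts to look and compute and a shell command to move; the robot and the scene stay as the last step left them, time stands still between calls to the robot, and variables do not carry over. Pictures are saved under pics/ and viewed, at most 10 in all, crops included, and the job is handed in when it is done.

```bash
mkdir -p pics
cat > h.py <<'E'
import numpy as np, cv2
from cell import arm, grab_frame, camera_params, sign_off
def ray(c,u,v):
    x=(u-c['cx'])/c['fx']; y=(v-c['cy'])/c['fy']
    p=np.array([x,y])
    q=p.copy()
    for _ in range(20): q=p/(1+c['k1']*(q@q))
    return np.array(c['attitude'])@np.array([q[0],-q[1],-1.0])
def atz(c,u,v,z):
    d=ray(c,u,v); e=np.array(c['eye']); return e+d*(z-e[2])/d[2]
def atd(c,u,v,dep): return np.array(c['eye'])+ray(c,u,v)*dep[int(v),int(u)]
E
python3 - <<'E'
from h import *
import pickle
for n in ('top','side'):
    p,d=grab_frame(n); c=camera_params(n); pickle.dump((p,d,c),open(n+'0.pkl','wb'))
    cv2.imwrite(f'pics/{n}0.png',cv2.resize(p,(800,600),interpolation=cv2.INTER_CUBIC)); print(n,c)
o=arm.get_obs(); print(o['t'],o['ee_rot'],o['position'])
E
```

```text
top {'fx': 382.58272614345185, 'fy': 382.58272614345185, 'cx': 257.7609892956484, 'cy': 192.6408273694845, 'k1': -0.11456590482922101, 'eye': array([ 415.60360751,  -89.94140771, 1262.7637636 ]), 'attitude': array([[-0.02186435,  0.99067786, -0.13445937],
       [-0.99971137, -0.02032532,  0.01280825],
       [ 0.00995592,  0.1347006 ,  0.99083633]])}
side {'fx': 409.4919621747296, 'fy': 409.4919621747296, 'cx': 260.186625353694, 'cy': 193.6576455140339, 'k1': -0.1029395269417324, 'eye': array([ 121.22837941, -785.18537198,  932.50888992]), 'attitude': array([[ 0.843822  ,  0.3846134 , -0.37421513],
       [-0.53654989,  0.61623407, -0.57651521],
       [ 0.00886863,  0.6872613 ,  0.72635614]])}
0.1 [[-9.17201587e-01  3.98423027e-01 -5.83436503e-04]
 [ 3.98423441e-01  9.17200196e-01 -1.60046100e-03]
 [-1.02532441e-04 -1.70040015e-03 -9.99998549e-01]] [258.85103696 595.72898349 232.57133828]
```

View pics/top0.png

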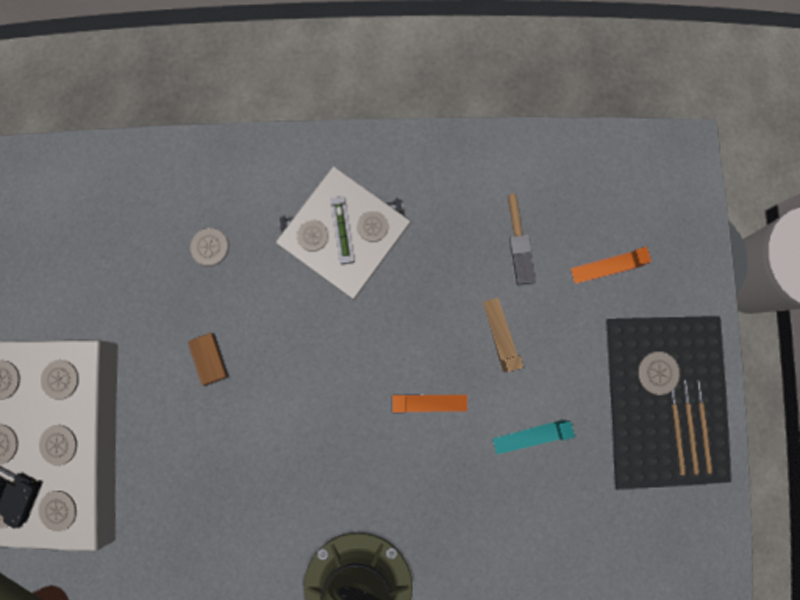

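View pics/side0.png

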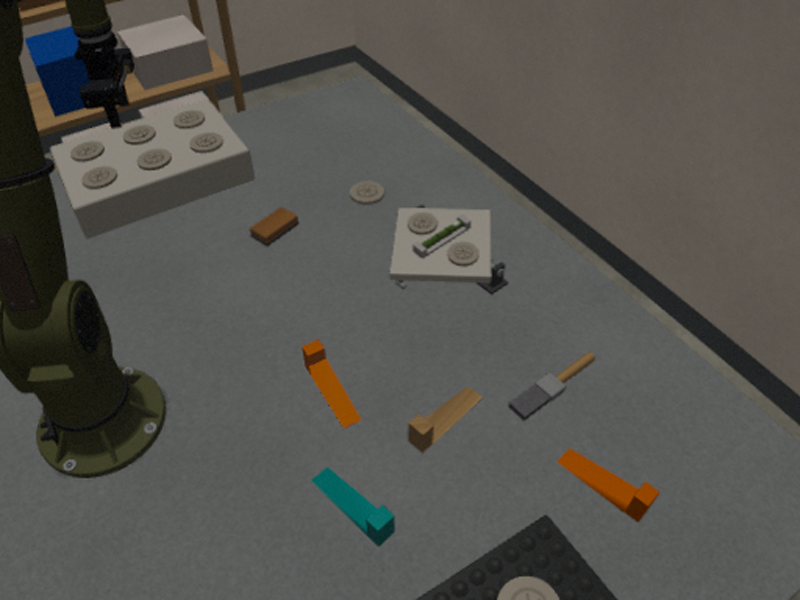

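Top picture (800 px scale): the wooden wedge has its tip at about (492,302) and its heel at (512,365). The look-alikes are orange (430,403), orange (610,265) and turquoise (535,437); only the bare-wood one fits. The slab is at (343,232) with its bubble at the far end (340,205), so the low corner is the near one at (352,298), which is also where the side view shows the leg. I'll enlarge to confirm.

Run:
```python
from h import *
import pickle
p,d,c=pickle.load(open('top0.pkl','rb'))
# crop cols 170-350 rows 95-245 x4.4
cr=p[100:245,170:345]; cv2.imwrite('pics/crop.png',cv2.resize(cr,None,fx=4,fy=4,interpolation=cv2.INTER_CUBIC))
```

```text
(no output)
```

View pics/crop.png

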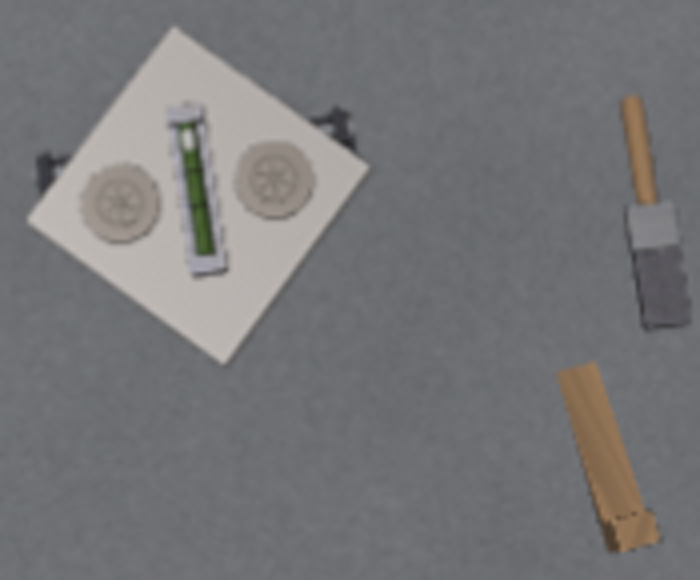

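Crop: slab corners are far (175,27), left (27,219), low (223,364) and right (369,166). The bubble is at (188,137), towards the far end. The bare-wood wedge's tip corners are (560,372) and (596,363), and its heel block spans (605..660, 511..552).

Run:
```python
from h import *
import pickle
p,d,c=pickle.load(open('top0.pkl','rb'))
f=lambda x,y:(170+(x+.5)/4-.5,100+(y+.5)/4-.5)
far,left,low,right=[atz(c,*f(*q),z) for q,z in (((175,27),73),((27,219),68.5),((223,364),59),((369,166),68.5))]
for n,q in zip('far left low right'.split(),(far,left,low,right)): print(n,q.round(1))
print('diag',np.linalg.norm(far-low),np.linalg.norm(left-right))
dx=(far-low)[:2]; a1=np.degrees(np.arctan2(dx[1],dx[0])); dy=(left-right)[:2]; a2=np.degrees(np.arctan2(-dy[0],dy[1])); print('yaw slab',a1,a2)
t=[atz(c,*f(*q),3) for q in ((560,372),(596,363))]; h=[atz(c,*f(*q),58) for q in ((614,521),(650,511),(660,541),(611,552))]
print('tip',np.mean(t,0),np.linalg.norm(t[0]-t[1])); 
for q in h: print(q.round(1))
# heel block by depth
u0,v0=f(600,500);u1,v1=f(670,560)
P=np.array([atd(c,u,v,d) for v in range(int(v0),int(v1)+1) for u in range(int(u0),int(u1)+1)])
B=P[P[:,2]>50]; print('block top',len(B),B.mean(0),B.min(0),B.max(0))
W=[]
for v in range(185,240):
  for u in range(305,340):
    q=atd(c,u,v,d)
    if q[2]>6 : W.append(q)
W=np.array(W); print(len(W)); r=cv2.minAreaRect(W[:,:2].astype(np.float32)); print(r)
print('stand/med/block/brush', atd(c,208*.64,246*.64,d),atd(c,208*.64,358*.64,d),atd(c,520*.64,250*.64,d))
```

```text
far [863.7  33.1  73. ]
left [706.9 152.9  68.5]
low [587.5  -2.7  59. ]
right [ 744.6 -122.3   68.5]
diag 278.82640367656757 277.7760478028655
yaw slab 7.397632280927934 7.801657098246516
tip [ 586.54318852 -294.43367099    3.        ] 31.333684758137473
[ 456.3 -309.2   58. ]
[ 463.5 -338.2   58. ]
[ 439.6 -345.1   58. ]
[ 432.  -305.8   58. ]
block top 93 [ 447.49391028 -323.02224077   72.46717714] [ 415.60360751 -344.13779482   54.8131266 ] [ 461.61462969  -89.94140771 1262.7637636 ]
584
((512.3565063476562, -232.41835021972656), (181.31809997558594, 292.8600158691406), 2.4166975021362305)
stand/med/block/brush [714.2009362  312.45101298  10.64882799] [472.04819174 302.57383803  24.79854239] [ 687.81818117 -357.79951716   26.05511551]
```

```bash
python3 -m jog '[[-40,-15,0,8],[-95,-35,0,18],[-150,-60,0,28],[-205,-82,0,38],[-260,-105,0,48],[-310,-125,0,58],[-345,-140,0,68],[-375,-180,0,78],[-405,-220,0,88],[-435,-260,0,98],[-465,-300,0,108],[-495,-340,0,118],[-525,-378,0,128],[-550,-411,0,138],[-550,-411,0,144],[-550,-411,0,144]]' 70
python3 - <<'E'
from h import *
o=arm.get_obs(); R=np.array(o['ee_rot']); print(R.round(3),o['joints'],o['wrist_force'])
print(R.T@(np.array([447.5,-324.5,120])-o['position']))
E
```

```text
t: 2.1
position: [599.4, -0.2, 233.1]
ee_rot: [[0.976, 0.217, -0.001], [0.217, -0.976, 0.0], [-0.001, -0.0, -1.0]]
wrist_force: [-0.6, 1.1, -0.0]
finger_gap: 0.807
grasp_force: 0.0
[[ 0.976  0.217 -0.001]
 [ 0.217 -0.976  0.   ]
 [-0.001 -0.    -1.   ]] [-0.55761519  0.23662659  0.60815171  1.60340371 -0.13786665  1.34581048
 -1.28350983] [-0.60331243  1.14248138 -0.01011741]
[-218.63191815  283.57960953  113.18774351]
```

```bash
python3 -m jog '[[-22,28,0,0],[-55,71,0,0],[-88,114,0,0],[-121,157,5,0],[-154,200,15,0],[-185,240,30,0],[-208,270,40,0],[-219,284,45,0],[-219,284,45,0],[-219,284,45,0]]'
python3 - <<'E'
from h import *
import pickle
o=arm.get_obs(); c=camera_params('wrist'); p,d=grab_frame('wrist'); pickle.dump((p,d,c),open('w1.pkl','wb'))
print(o['position'],o['joints'],c['eye']); cv2.imwrite('pics/w1.png',cv2.resize(p,(768,576),interpolation=cv2.INTER_CUBIC))
E
```

```text
t: 3.35
position: [448.6, -323.0, 188.6]
ee_rot: [[0.976, 0.22, 0.0], [0.22, -0.976, 0.001], [0.001, -0.001, -1.0]]
wrist_force: [-0.4, 0.3, -0.1]
finger_gap: 0.808
grasp_force: 0.0
[ 448.60336016 -323.03660245  188.58644256] [-0.17620656  0.17805374  0.84136381  1.78188608 -0.14085736  1.24356484
 -0.64623623] [ 516.97509869 -307.06941876  339.44680712]
```

View pics/w1.png

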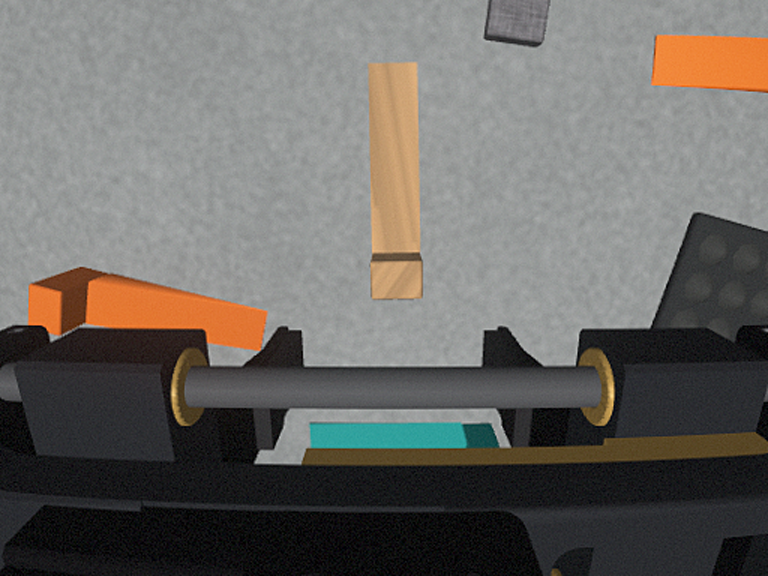

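The wrist view shows the wooden wedge straight ahead: tip edge (369..417, 63), block top (371..422, 261..299).

Run:
```python
from h import *
import pickle
p,d,c=pickle.load(open('w1.pkl','rb')); g=lambda x,y:(x/1.5,y/1.5)
t=atz(c,*g(393,63),3); b=np.mean([atz(c,*g(*q),58) for q in ((371,261),(422,261),(422,299),(371,299))],0)
print(t,b,np.linalg.norm((t-b)[:2]),np.degrees(np.arctan2(*(t-b)[1::-1])), d[int(280/1.5),int(395/1.5)], atd(c,395/1.5,280/1.5,d))
o=arm.get_obs(); R=np.array(o['ee_rot']); b[2]=34; print(R.T@(b-o['position']))
```

```text
[ 586.41611877 -292.00031401    3.        ] [ 448.20399694 -325.39811081   58.        ] 142.19002585435274 13.584633665082952 290.87552 [ 447.97388578 -324.45892173   57.37538189]
[ -1.18897665   2.36102946 154.68074519]
```

```bash
python3 -m jog '[[-1,1,30,0],[-2,2,65,0],[-2,2,100,0],[-2,2,125,0],[-2,2,140,0],[-2,2,150,0],[-2,2,154,0],[-2,2,154,0],[-2,2,154,0]]' && python3 -m jog '[[0,0,0,0],[0,0,0,0],[0,0,0,0],[0,0,0,0],[0,0,0,0],[0,0,0,0],[0,0,0,0],[0,0,0,0]]' 20 20
```

```text
t: 4.53
position: [446.5, -327.4, 35.2]
ee_rot: [[0.976, 0.217, 0.001], [0.217, -0.976, -0.0], [0.001, 0.001, -1.0]]
wrist_force: [0.6, 0.3, 0.2]
finger_gap: 0.808
grasp_force: 0.0
t: 5.52
position: [446.0, -326.9, 34.5]
ee_rot: [[0.976, 0.217, -0.0], [0.217, -0.976, 0.0], [0.0, -0.0, -1.0]]
wrist_force: [0.2, 0.9, 0.2]
finger_gap: 0.392
grasp_force: 19.8
```

```bash
python3 -m jog '[[0,0,-3,0],[0,0,-6,0],[8,-18,-6,0],[20,-46,-6,0],[33,-80,-6,1],[46,-112,-6,2],[55,-138,-6,3],[58,-170,-6,4],[60,-205,-6,5],[62,-240,-6,5],[63,-270,-6,5],[64,-290,-6,5],[64,-298,-6,5],[64,-298,-6,5],[64,-298,-6,5]]'
python3 - <<'E'
from h import *
import pickle
o=arm.get_obs(); print(o['wrist_force'],o['position'])
for n in ('wrist','side'):
    c=camera_params(n); p,d=grab_frame(n); pickle.dump((p,d,c),open(n+'2.pkl','wb'))
    if n=='side': p=p[100:220,170:350]
    cv2.imwrite(f'pics/{n}2.png',cv2.resize(p,None,fx=1.5 if n=='wrist' else 4.4,fy=1.5 if n=='wrist' else 4.4,interpolation=cv2.INTER_CUBIC))
E
```

```text
t: 7.4
position: [444.1, -23.3, 40.6]
ee_rot: [[0.992, 0.13, 0.0], [0.13, -0.992, -0.0], [0.0, 0.0, -1.0]]
wrist_force: [1.0, -0.3, -1.2]
finger_gap: 0.393
grasp_force: 19.8
[ 1.01055322 -0.31249314 -1.21947037] [444.06516757 -23.28011677  40.64578584]
```

View pics/wrist2.png

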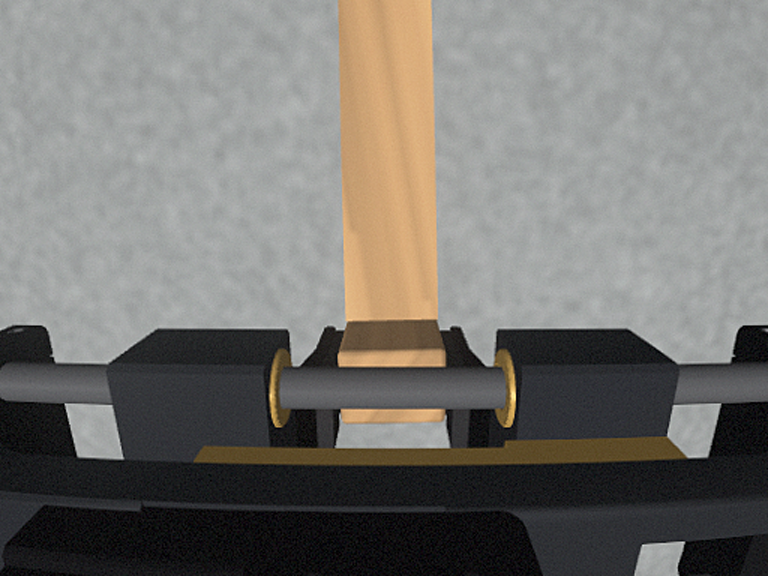

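View pics/side2.png

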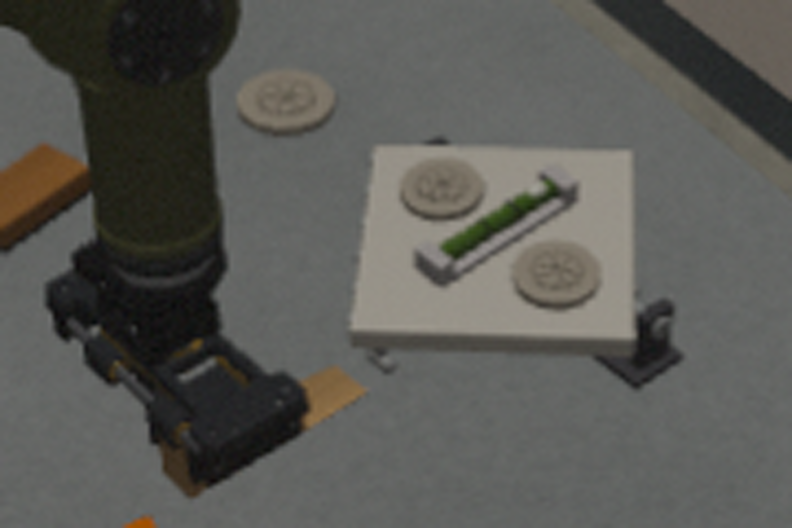

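Side crop: the wedge tip edge runs from (325,368) to (366,390), and the near end of the leg's cross bar shows at (388,366). I'll check lateral alignment, then set the wedge down.

Run:
```python
from h import *
import pickle
p,d,c=pickle.load(open('side2.pkl','rb')); g=lambda x,y:(170+x/4.4,100+y/4.4)
for z in (10,16): print('bar end',atz(c,*g(388,364),z))
tip=[atz(c,*g(*q),8) for q in ((333,368),(366,388))]; print('tip',tip)
print('depth pt',atd(c,*g(386,363),d))
o=arm.get_obs(); R=np.array(o['ee_rot']); print('tip from tool',o['position']+R[:,0]*143)
```

```text
bar end [616.77979129  -9.19980541  10.        ]
bar end [613.55672374 -14.24681737  16.        ]
tip [array([581.93318765,  10.07261921,   8.        ]), array([591.55707888, -19.69699427,   8.        ])]
depth pt [613.84768465 -11.10474725  14.19361532]
tip from tool [585.83656941  -4.71074636  40.61443195]
```

```bash
python3 -m jog '[[0,0,2,0],[0,0,4,0],[0,0,5.5,0],[0,0,6,0],[3,0,6,0],[6,0,6,0],[9,0,6,0],[12,0,6,0],[15,0,6,0],[18,0,6,0],[21,0,6,0],[24,0,6,0],[26,0,6,0],[28,0,6,0],[30,0,6,0],[31,0,6,0],[32,0,6,0],[32,0,6,0]]'
cat > b.py <<'E'
from h import *
import sys
# bubble: sample vial along slab x in side view; report white runs relative to vial ends
c=camera_params('side'); p,d=grab_frame('side')
cv2.imwrite(f'pics/b{sys.argv[1]}.png',cv2.resize(p[125:175,255:315],None,fx=12,fy=12,interpolation=cv2.INTER_CUBIC))
a=np.radians(7.6); o=np.array([725.7,15.2]); e=np.array([np.cos(a),np.sin(a)])
A=np.array(c['attitude']); s=[]
for x in range(-70,71,2):
    P=np.append(o+e*x,91)-c['eye']; q=A.T@P; q=np.array([q[0],-q[1]])/-q[2]; q*=1+c['k1']*(q@q)
    u,v=c['fx']*q[0]+c['cx'],c['fy']*q[1]+c['cy']
    b=cv2.getRectSubPix(p,(1,1),(float(u),float(v)))[0,0].astype(int); s.append((x,*b))
print(' '.join(f'{x}:{b}/{g}' for x,b,g,r in s))
ob=arm.get_obs(); print(ob['t'],ob['wrist_force'].round(2),ob['position'].round(1))
E
python3 b.py 1
```

```text
t: 9.75
position: [475.7, -18.0, 34.6]
ee_rot: [[0.991, 0.131, 0.0], [0.131, -0.991, 0.0], [0.0, -0.0, -1.0]]
wrist_force: [0.4, -0.6, -1.9]
finger_gap: 0.387
grasp_force: 19.8
-70:129/132 -68:130/133 -66:130/133 -64:132/134 -62:126/133 -60:119/131 -58:107/125 -56:103/122 -54:96/117 -52:90/113 -50:90/112 -48:93/116 -46:95/118 -44:91/115 -42:87/112 -40:88/112 -38:92/115 -36:95/116 -34:90/114 -32:81/109 -30:78/106 -28:77/104 -26:78/104 -24:73/99 -22:66/89 -20:63/85 -18:62/84 -16:65/91 -14:65/96 -12:66/100 -10:66/100 -8:65/98 -6:61/94 -4:64/96 -2:68/100 0:67/100 2:57/94 4:51/89 6:47/84 8:41/75 10:46/71 12:56/77 14:52/81 16:41/82 18:38/84 20:42/86 22:47/88 24:52/90 26:61/96 28:84/109 30:106/124 32:125/137 34:140/149 36:135/144 38:132/142 40:125/138 42:116/132 44:93/115 46:66/96 48:48/84 50:56/85 52:78/96 54:103/113 56:124/128 58:130/133 60:130/132 62:130/133 64:131/134 66:132/136 68:133/140 70:135/143
9.8 [ 0.13 -0.14 -0.54] [475.7 -18.   34.6]
```

View pics/b1.png

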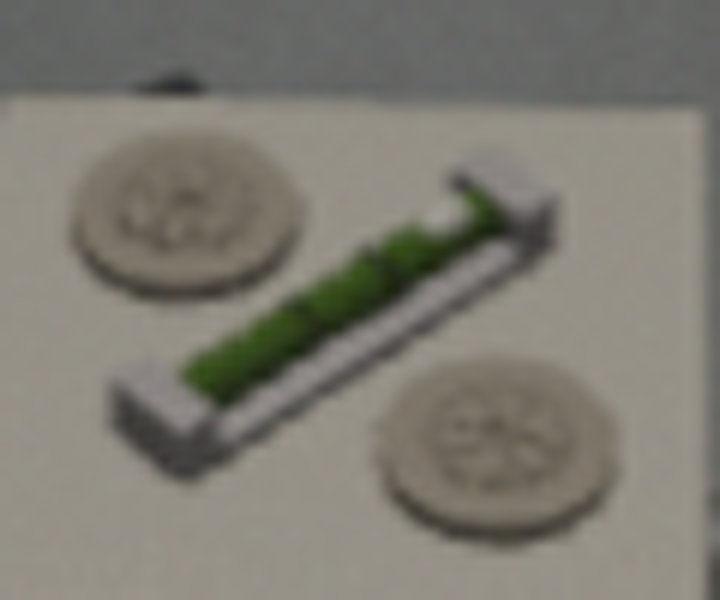

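Bubble crop: the black lines are at (300,315) and (378,262) and the bubble is at (445,213), about 38 mm off, which matches the start value. The wedge isn't bearing yet. I'll write a reader along the vial and keep easing in.

```bash
cat > b.py <<'E'
from h import *
import sys
from scipy.ndimage import map_coordinates as mc
p,d=grab_frame('side'); p=p.astype(float); cv2.imwrite(f'pics/b{sys.argv[1]}.png',cv2.resize(p[125:175,255:315],None,fx=12,fy=12,interpolation=cv2.INTER_CUBIC))
E1=np.array([200,378.])/12+[254.5,124.5]; E2=np.array([490,182.])/12+[254.5,124.5]
n=np.array([(E2-E1)[1],-(E2-E1)[0]]); n/=np.linalg.norm(n)   # perpendicular
t=np.linspace(-.08,1.08,117); best=None
for off in np.arange(-2.5,2.51,.25):
    q=E1+np.outer(t,E2-E1)+n*off
    b,g,r=[mc(p[...,k],[q[:,1],q[:,0]],order=3) for k in range(3)]
    s=(g-r)[10:108].mean()
    if best is None or s>best[0]: best=(s,off,b,g,r)
s,off,b,g,r=best
print('off',off,'b:',' '.join(f'{int(x*100)}:{y:.0f}/{z:.0f}' for x,y,z in zip(t[::3],b[::3],g[::3])))
ob=arm.get_obs(); print(ob['t'],ob['wrist_force'].round(2),ob['position'].round(1))
m=(t>.05)&(t<.95); w=np.clip(b-90,0,None)*m
print('bubble t',(w*t).sum()/max(w.sum(),1e-6),'w',w.sum(),'-> mm',((w*t).sum()/max(w.sum(),1e-6)-.483)/.27*28)
E
python3 b.py 2; python3 -m jog '[[1,0,0,0],[2,0,0,0],[3,0,0,0],[4,0,0,0],[5,0,0,0],[6,0,0,0],[7,0,0,0],[8,0,0,0],[8,0,0,0]]'; python3 b.py 3
```

```text
off -0.5 b: -8:130/131 -5:109/117 -1:48/80 1:26/70 4:26/71 7:26/70 10:25/72 13:25/72 16:28/72 19:26/71 22:26/73 25:24/73 28:26/73 31:30/71 34:26/56 37:25/60 40:30/77 43:24/74 46:25/74 49:30/77 52:28/74 55:27/75 58:26/69 61:33/57 64:29/65 67:25/74 70:26/76 73:36/81 76:72/100 79:116/130 82:136/146 85:136/144 88:125/138 91:87/114 94:41/81 97:76/97 100:121/127 103:131/133 106:130/132
9.85 [ 0.18  0.06 -1.56] [475.7 -18.1  34.6]
bubble t 0.8398596624284894 w 465.63645801597227 -> mm 37.007668696287794
t: 10.98
position: [481.8, -17.2, 34.5]
ee_rot: [[0.991, 0.131, -0.004], [0.131, -0.991, 0.0], [-0.004, -0.001, -1.0]]
wrist_force: [-7.5, -1.0, 7.0]
finger_gap: 0.389
grasp_force: 19.8
off -0.5 b: -8:129/131 -5:110/116 -1:50/83 1:21/68 4:25/70 7:28/70 10:26/71 13:29/74 16:32/74 19:30/74 22:25/72 25:27/73 28:27/73 31:27/71 34:28/58 37:26/60 40:31/78 43:28/75 46:26/74 49:29/78 52:28/76 55:24/75 58:27/70 61:34/59 64:30/68 67:25/75 70:30/78 73:38/82 76:73/99 79:116/129 82:136/146 85:135/144 88:124/137 91:88/114 94:42/83 97:75/96 100:121/126 103:131/133 106:129/133
11.025 [-6.23 -0.92  7.1 ] [481.8 -17.2  34.5]
bubble t 0.8396955195425603 w 457.87068742495666 -> mm 36.990646471080325[ WARN:0@0.315] global loadsave.cpp:1063 imwrite_ Unsupported depth image for selected encoder is fallbacked to CV_8U.
[ WARN:0@0.322] global loadsave.cpp:1063 imwrite_ Unsupported depth image for selected encoder is fallbacked to CV_8U.
```

The wedge now bears on the leg, with about 7 N push and the bubble still out. I'll ease on slowly.

```bash
sed -i 's/p=p.astype(float); cv2/cv2/; s/^E1=/p=p.astype(float); E1=/; s/-.483)\/.27\*28/-.4865)\/.263*28/; s/^print(.off.*$//' b.py; python3 -m jog '[[0.5,0,0,0],[1,0,0,0],[1.5,0,0,0],[2,0,0,0],[2.5,0,0,0],[3,0,0,0],[3,0,0,0]]'; python3 b.py 4
```

```text
t: 11.9
position: [482.1, -17.1, 34.4]
ee_rot: [[0.991, 0.131, -0.01], [0.131, -0.991, 0.001], [-0.01, -0.002, -1.0]]
wrist_force: [-14.4, -1.6, 17.4]
finger_gap: 0.391
grasp_force: 20.0
11.95 [-14.19  -1.26  15.63] [482.  -17.2  34.4]
bubble t 0.837454392777016 w 528.5548184355779 -> mm 37.36396577093707
```

The tool is pressing down 17 N because the arm's compliance couples the axes, which adds bench friction. I'll relieve the z force before pushing on.

```bash
python3 -m jog '[[0,0,-0.5,0],[0,0,-1,0],[0,0,-1,0]]'; python3 b.py 5;  python3 -m jog '[[0,0,-0.5,0],[0,0,-1,0],[0,0,-1,0]]'; python3 b.py 6
```

```text
t: 12.32
position: [482.4, -16.9, 34.5]
ee_rot: [[0.991, 0.131, -0.009], [0.131, -0.991, 0.0], [-0.009, -0.001, -1.0]]
wrist_force: [-9.0, -0.8, 5.4]
finger_gap: 0.394
grasp_force: 19.9
12.375 [-8.51 -0.8   4.39] [482.4 -16.9  34.5]
bubble t 0.8373038897616774 w 534.4379147512597 -> mm 37.347942636224204
t: 12.75
position: [482.5, -16.8, 35.2]
ee_rot: [[0.991, 0.131, -0.008], [0.131, -0.991, -0.0], [-0.008, -0.001, -1.0]]
wrist_force: [-7.8, -0.4, 1.1]
finger_gap: 0.393
grasp_force: 19.9
12.8 [-6.42 -1.23 -0.05] [482.5 -16.9  35.1]
bubble t 0.8369061783664964 w 532.927449757257 -> mm 37.3056007386384
```

```bash
python3 -m jog '[[0.5,0,-0.1,0],[1,0,-0.3,0],[1.5,0,-0.4,0],[2,0,-0.6,0],[2,0,-0.6,0]]'; python3 b.py 7;  python3 -m jog '[[0.5,0,-0.1,0],[1,0,-0.3,0],[1.5,0,-0.4,0],[2,0,-0.6,0],[2,0,-0.6,0]]'; python3 b.py 8
```

```text
t: 13.42
position: [484.1, -16.7, 35.5]
ee_rot: [[0.991, 0.131, -0.009], [0.131, -0.991, -0.0], [-0.009, -0.001, -1.0]]
wrist_force: [-8.5, -0.1, 0.6]
finger_gap: 0.39
grasp_force: 19.9
13.475 [-7.93 -0.94  0.71] [484.  -16.7  35.5]
bubble t 0.824487962145704 w 525.245361526645 -> mm 35.98350927786963
t: 14.1
position: [486.1, -16.5, 36.1]
ee_rot: [[0.991, 0.131, -0.009], [0.131, -0.991, -0.0], [-0.009, -0.001, -1.0]]
wrist_force: [-7.3, -0.3, -1.0]
finger_gap: 0.392
grasp_force: 19.9
14.15 [-7.74 -0.56 -0.08] [486.2 -16.5  36.1]
bubble t 0.8138110085355841 w 581.6837353052761 -> mm 34.84679938781884
```

It's moving in and the bubble is following. Pushing on at 0.75 mm per row.

```bash
python3 -m jog '[[0.7,0,0,0],[1.4,0,0,0],[2.1,0,0,0],[2.8,0,0,0],[3.5,0,0,0],[4.2,0,0,0],[5,0,0,0],[5.7,0,0,0],[6.4,0,0,0],[7.1,0,0,0],[8,0,0,0],[8,0,0,0]]'; python3 b.py 9
```

```text
t: 15.65
position: [494.3, -15.5, 36.1]
ee_rot: [[0.991, 0.131, -0.009], [0.131, -0.991, -0.0], [-0.009, -0.001, -1.0]]
wrist_force: [-7.2, -1.2, -1.2]
finger_gap: 0.393
grasp_force: 19.9
15.7 [-7.59 -1.12 -0.21] [494.3 -15.5  36.1]
bubble t 0.7555188018453263 w 501.32460789323784 -> mm 28.640784987335117
```

```bash
python3 -m jog '[[1,0,0,0],[2,0,0,0],[3,0,0,0],[4,0,0,0],[5,0,0,0],[6,0,0,0],[7,0,0,0],[8,0,0,0],[9,0,0,0],[10,0,0,0],[11,0,0,0],[12,0,0,0],[13,0,0,0],[14,0,0,0],[15,0,0,0],[15,0,0,0]]'; python3 b.py 10
```

```text
t: 17.7
position: [509.5, -13.5, 36.1]
ee_rot: [[0.991, 0.131, -0.008], [0.131, -0.991, -0.001], [-0.008, -0.001, -1.0]]
wrist_force: [-5.8, -0.8, -1.8]
finger_gap: 0.387
grasp_force: 19.9
17.75 [-5.47 -0.57 -0.91] [509.5 -13.5  36.1]
bubble t 0.6441033207426645 w 341.7725462437568 -> mm 16.77906076347759
```

```bash
python3 -m jog '[[1,0,0,0],[2,0,0,0],[3,0,0,0],[4,0,0,0],[5,0,0,0],[6,0,0,0],[7,0,0,0],[8,0,0,0],[9,0,0,0],[10,0,0,0],[11,0,0,0],[12,0,0,0],[12,0,0,0]]'; python3 b.py 11
```

```text
t: 19.38
position: [521.6, -11.9, 36.1]
ee_rot: [[0.991, 0.131, -0.007], [0.131, -0.991, -0.001], [-0.007, -0.0, -1.0]]
wrist_force: [-6.3, -1.4, -2.1]
finger_gap: 0.39
grasp_force: 19.9
19.425 [-6.25 -0.31 -2.08] [521.6 -11.8  36.1]
bubble t 0.5641749835207495 w 283.81963758687135 -> mm 8.269579994604506
```

```bash
python3 -m jog '[[1,0,0,0],[2,0,0,0],[3,0,0,0],[4,0,0,0],[5,0,0.3,0],[6,0,0.6,0],[7,0,0.9,0],[8,0,1.2,0],[8,0,1.2,0],[8,0,1.2,0]]'; python3 b.py 12
```

```text
t: 20.68
position: [529.7, -10.8, 35.0]
ee_rot: [[0.991, 0.131, -0.007], [0.131, -0.991, -0.0], [-0.007, -0.001, -1.0]]
wrist_force: [-5.1, -1.1, -1.0]
finger_gap: 0.391
grasp_force: 19.9
20.725 [-6.83 -1.34 -0.74] [529.8 -10.8  35. ]
bubble t 0.527601960666594 w 80.87985186926264 -> mm 4.375874139409253
```

View pics/b12.png

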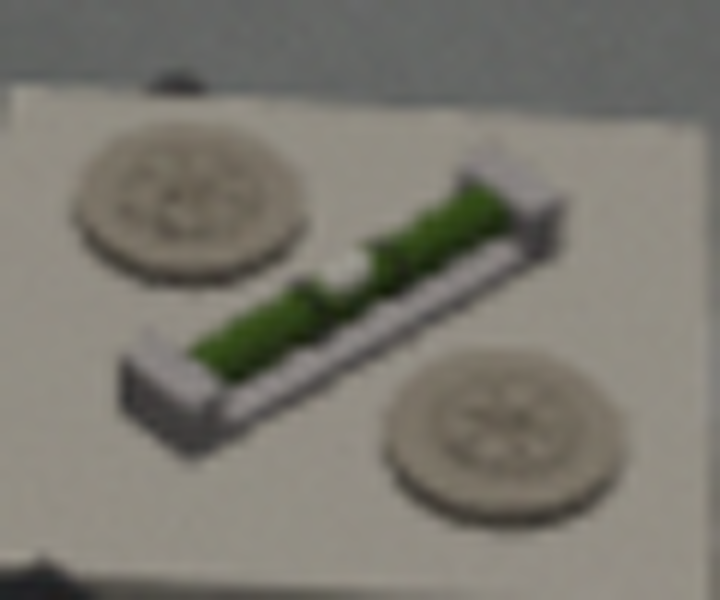

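The bubble at (345,268) now looks close to the middle between the lines at about (305,290) and (385,245). I'll read the lines and the bubble separately.

```bash
cat > b2.py <<'E'
from h import *
import sys
from scipy.ndimage import map_coordinates as mc
c=camera_params('side');A=np.array(c['attitude'])
ps=[grab_frame('side')[0].astype(float) for _ in range(3)]; p=np.mean(ps,0)
a=np.radians(7.6);o=np.array([725.7,15.2]);e=np.array([np.cos(a),np.sin(a)]);f=np.array([-e[1],e[0]])
def prof(x,y,z):
    P=np.column_stack([o+np.outer(x,e)+f*y,np.full(len(x),z)])-c['eye'];q=P@A;q=np.column_stack([q[:,0],-q[:,1]])/-q[:,2:];q*=1+c['k1']*(q**2).sum(1)[:,None]
    uv=q*c['fx']+[c['cx'],c['cy']]
    return [mc(p[...,k],[uv[:,1],uv[:,0]],order=3) for k in range(3)]
x=np.arange(-70,70.5,.5); S=[]
for y in np.arange(-12,13,1.): S.append((y,*prof(x,y,93)))
sc=[np.clip((g-b)[40:-40],0,None).sum() for y,b,g,r in S]
k=int(np.argmax(sc)); print('axis y',S[k][0])
for j in range(k-3,k+8):
    if j>=len(S): break
    y,b,g,r=S[j]; G=g-b; 
    i=np.abs(x)<62; w=np.clip(r-70,0,None)*(np.abs(x)<30); bb=(w*x).sum()/max(w.sum(),1e-6)
    L=lambda lo,hi:(lambda m:(lambda v:(v*x[m]).sum()/v.sum())(np.clip(np.percentile(g[m],80)-g[m],0,None)))((x>lo)&(x<hi))
    gr=x[G>20]; print(y,'bubble %.1f w%d'%(bb,w.sum()),'lines %.1f %.1f mid %.1f'%(L(-22,-5),L(7,24),(L(-22,-5)+L(7,24))/2),'vial %.1f %.1f'%(gr.min(),gr.max()) if len(gr) else '', 'd(vialmid) %.1f'%(bb-(gr.min()+gr.max())/2) if len(gr) else '')
ob=arm.get_obs(); print(ob['t'],ob['wrist_force'].round(2),ob['position'].round(1))
E
python3 b2.py
```

```text
axis y -3.0
-6.0 bubble -2.5 w870 lines -16.2 13.5 mid -1.3 vial -54.0 51.0 d(vialmid) -1.0
-5.0 bubble -2.1 w1299 lines -16.1 13.8 mid -1.1 vial -54.0 51.5 d(vialmid) -0.9
-4.0 bubble -1.7 w1705 lines -16.0 14.0 mid -1.0 vial -54.0 51.5 d(vialmid) -0.5
-3.0 bubble -1.3 w2062 lines -16.0 14.1 mid -0.9 vial -54.5 52.0 d(vialmid) -0.1
-2.0 bubble -0.9 w2357 lines -15.9 14.2 mid -0.9 vial -54.5 52.0 d(vialmid) 0.3
-1.0 bubble -0.6 w2588 lines -15.9 14.3 mid -0.8 vial -54.0 52.0 d(vialmid) 0.4
0.0 bubble 0.3 w2981 lines -15.8 14.2 mid -0.8 vial -54.0 52.0 d(vialmid) 1.3
1.0 bubble 0.9 w3721 lines -15.6 14.1 mid -0.8 vial -53.0 51.5 d(vialmid) 1.6
2.0 bubble 1.1 w4687 lines -15.3 13.7 mid -0.8 vial -52.0 51.0 d(vialmid) 1.6
3.0 bubble 0.9 w5779 lines -14.8 13.5 mid -0.6 vial -39.5 49.5 d(vialmid) -4.1
4.0 bubble 0.6 w6829 lines -14.4 13.3 mid -0.5 vial 31.0 33.5 d(vialmid) -31.7
20.875 [-5.71 -0.75 -1.64] [529.7 -10.8  35. ]
```

```bash
python3 -m jog '[[0,0,0,0],[0,0,0,0],[0,0,0,0],[0,0,0,0],[0,0,0,0],[0,0,0,0]]' 48; python3 b2.py
```

```text
t: 21.62
position: [533.2, -10.4, 36.6]
ee_rot: [[0.991, 0.131, 0.0], [0.131, -0.991, 0.0], [0.0, -0.0, -1.0]]
wrist_force: [-0.0, 0.5, 0.1]
finger_gap: 0.554
grasp_force: 0.0
axis y -3.0
-6.0 bubble -1.5 w970 lines -16.0 13.7 mid -1.2 vial -54.5 51.0 d(vialmid) 0.3
-5.0 bubble -1.2 w1398 lines -15.9 14.1 mid -0.9 vial -54.5 51.0 d(vialmid) 0.5
-4.0 bubble -0.9 w1786 lines -15.8 14.4 mid -0.7 vial -54.5 51.5 d(vialmid) 0.6
-3.0 bubble -0.6 w2107 lines -15.8 14.7 mid -0.6 vial -54.5 52.0 d(vialmid) 0.7
-2.0 bubble -0.2 w2356 lines -15.8 14.8 mid -0.5 vial -54.5 52.0 d(vialmid) 1.0
-1.0 bubble 0.1 w2536 lines -15.8 14.7 mid -0.5 vial -54.0 52.0 d(vialmid) 1.1
0.0 bubble 0.8 w2901 lines -15.8 14.6 mid -0.6 vial -53.5 52.0 d(vialmid) 1.6
1.0 bubble 1.1 w3704 lines -15.8 14.3 mid -0.8 vial -53.0 52.0 d(vialmid) 1.6
2.0 bubble 1.0 w4738 lines -15.7 14.0 mid -0.8 vial -51.5 51.5 d(vialmid) 1.0
3.0 bubble 0.8 w5820 lines -15.2 13.8 mid -0.7 vial -40.0 49.5 d(vialmid) -4.0
4.0 bubble 0.5 w6850 lines -14.7 13.6 mid -0.5 vial 30.5 42.0 d(vialmid) -35.7
21.775 [0.24 0.32 0.27] [533.1 -10.4  36.6]
```

```bash
python3 -m jog '[[-1,0,-5,0],[-2,0,-15,0],[-3,0,-35,0],[-3,0,-65,0],[-15,0,-95,0],[-40,0,-120,0],[-70,0,-140,0],[-70,0,-140,0],[-70,0,-140,0]]'; python3 b2.py | sed -n 4,8p
python3 - <<'E'
from h import *
p,d=grab_frame('top'); q,_=grab_frame('side')
a=cv2.resize(p[118:175,195:252],(400,400),interpolation=cv2.INTER_CUBIC); b=cv2.resize(q[118:198,235:315],(400,400),interpolation=cv2.INTER_CUBIC)
cv2.imwrite('pics/end.png',np.hstack([a,b]))
c=camera_params('side');
E
```

```text
t: 22.9
position: [464.1, -19.4, 176.9]
ee_rot: [[0.991, 0.131, 0.001], [0.131, -0.991, 0.001], [0.001, -0.001, -1.0]]
wrist_force: [-0.2, 0.8, -0.1]
finger_gap: 0.553
grasp_force: 0.0
-4.0 bubble -0.8 w1708 lines -15.8 14.6 mid -0.6 vial -54.5 51.5 d(vialmid) 0.7
-3.0 bubble -0.5 w2012 lines -15.8 14.9 mid -0.4 vial -54.5 52.0 d(vialmid) 0.8
-2.0 bubble -0.2 w2250 lines -15.8 14.9 mid -0.4 vial -54.5 52.0 d(vialmid) 1.1
-1.0 bubble 0.1 w2427 lines -15.8 14.7 mid -0.5 vial -54.0 52.0 d(vialmid) 1.1
0.0 bubble 0.9 w2749 lines -15.9 14.5 mid -0.7 vial -53.5 52.0 d(vialmid) 1.6
```

View pics/end.png

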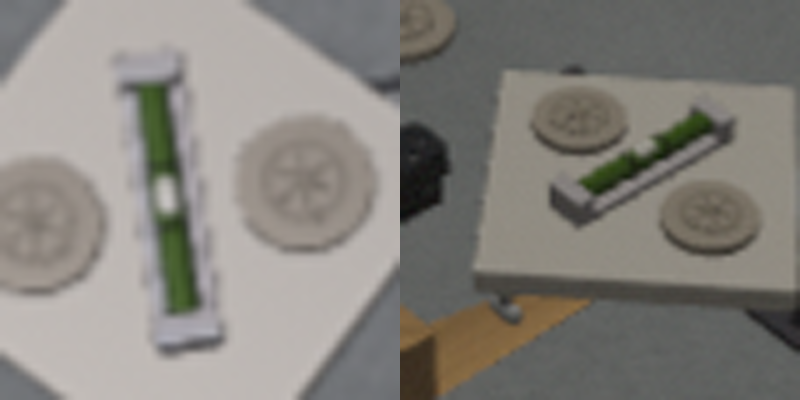

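Final view: from the top, the bubble (166,195) lies between the lines, within about 1 mm of the vial's middle (168,197). In the side view the leg bar (507,307) stands on the ramp and the gripper is clear. Handing in.

```bash
python3 -c "
from cell import sign_off
print(sign_off())"
```

```text
the job is handed in; nothing more can be done
None
```

The wedge is under the short leg and carrying the corner, the bubble reads about 1 mm off the middle (between the lines), the gripper has let go and is clear, and the job is handed in, with no verdict shown.

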